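# Lay out a battery pack on the assembly board

### The arm

A 6-joint arm with a two-finger parallel gripper is mounted at the origin on the work surface. World frame = base frame: x ahead of the robot, y to its left, z up, the work surface at z = 0. Lengths are in mm, angles in rad, forces in N, time in s.
With the tool pointing down it reaches from about 350 to 875 mm from the base axis. Payload 4.2 kg.
Tool frame: the origin (TCP) lies midway between the tips of the shut fingers; the grasp point (between the pads) lies 19 mm behind it; z points along the fingers, y is the line along which they close (so a half turn about z gives the same grasp; the last joint's range is limited). The gripper opens to 85 mm and grips with 20 to 120 N. Pads are 22 mm wide; open, the fingers measure 114 mm over their backs; the gripper's body (76 mm by 85 mm) begins 54 mm behind the grasp point. The pads swing forward as they close: fully open they stand 13 mm farther back than shut.
Start: joints at [1.462, 0.385, 0.008, 0, -1.194, -0.259], TCP at [224.694, 583.191, 231.312] pointing down, gripper open.
Joint ranges: [-3.14, 3.14], [-1.21, 2.06], [-1.07, 1.41], [-3.16, 2.05], [-2.99, -0.16], [-3.1, 3.1]. Speed limits (rad/s): [2.79, 2.79, 3.14, 3.14, 3.14, 3.14].

### API

Orientations are given as a unit quaternion [x, y, z, w].
In Python, from bench import arm gives the robot as it stands. The module is installed in compiled form; this text tells all that it offers.
- The arm moves only by the shell command python3 -m handwheel 'ROWS' [OPENING]. ROWS is JSON, a list of rows, each an object of numbers: "x", "y", "z": the shift along the world's x, y, z each as a share of 20 cm, from -1 to 1; "ax", "ay", "az": the turn, a rotation vector about the world's x, y, z each as a share of 90 degrees, from -1 to 1. In form: [{"x": .., "y": .., "z": .., "ax": .., "ay": .., "az": ..}, ...]. A call has exactly 8 rows; each row shifts and turns the commanded pose from where the row before left it; what a row does not reach is not made up. A row lasts 1/10 s, in which the tool goes at most 50 mm and 8.59 degrees, less where a joint would pass 70% of its speed; a pose out of reach is approached as far as the arm can. A call with a number of a shift or a turn outside -1 to 1 is refused whole. A call with a gripper value outside its range is refused whole. OPENING is the opening, from -1 (shut) to 1 (fully open), set as the call begins (- or left out, the last holds). The fingers move at their own pace and stop on an object; the grip force is fixed at half the most. Time passes only in rows, so rows that do not move let the fingers close, or fill a call up. It gives the time, the measured TCP pose, the force, the opening and the grip force at its end, in the units of the state.
- arm.read_state(): the state, without advancing time (a new reading comes with each control period).
- arm.get_image(name): name is "scene" or "top" or "wrist"; returns the picture (480x640x3 uint8, red, green, blue); there is no depth.
- arm.camera_params(name): a dict with "K" (3x3 intrinsics, pixels), "position" and "orientation" of the camera in the world. Camera axes: x right, y down, z forward; pixel columns grow to the right and rows downward; lengths in mm; the calibration is good to about 2 mm. The wrist camera is an equidistant fisheye: a pixel r from the principal point sees the ray r / f radians off the axis. A picture is of the moment at which its call begins: read the wrist's pose just before it. camera_params takes no time and is no camera call; for the wrist camera it gives the pose at the moment of the call.
- arm.job_done(): hands the job in; it is judged then, once.
The state is a dict: "clock": time; "joints": joint angles; "joint_vel": joint speeds; "joint_efforts": joint torques, N m; "position": TCP position; "ee_rot": TCP orientation; "contact_force": force on the tool from outside, world axes, zero at the start; "wrist_torque": the same for the moment, N m; "gripper_width": finger opening in mm; "grasp_force": force on a finger pad.
Only numpy, scipy, OpenCV 4.12 (cv2) and the standard library are available. Lean on these libraries where they do the work, as an engineer would, in place of code of your own. Each camera call takes 0.05 s, during which the arm holds its last target. There are 200 camera calls.

### The job

Lay out the next pack on the grey assembly board: stand the long brick midway between the terminal block and the socket block, in line with them, and lay the controller centred on top of it, lengthwise along the brick. Set the medium brick behind the long brick (on the side away from the robot), centred on it and parallel to it, and the short brick square behind the terminal block, each with a gap of about 3 cm to the thing in front of it. Leave the tape roll and the steel pot where they are, and let go of everything.

Things in the scene. Friction and masses are not known exactly. Their poses are not given: they have to be found in the camera images.
- board: Grey plastic board fixed on the bench, 200 (own x) x 380 (own y) x 4 mm thick. Origin: centre of its underside. Its x points away from the robot (behind), within 0.22 rad. The terminal and socket blocks are fixed on it at board x = -55 mm, one at y = +150 mm, the other at y = -150 mm (which is where varies), so their midpoint is at board x = -55 mm, y = 0.
- terminal: Terminal block, fixed on the board: black, 50 mm (own x) x 60 mm (own y), 18 mm high, with two brass studs (tops at 32 mm) and a raised lip 30 mm high along its back edge. Origin: centre of its underside, on the board's top. Axes parallel to the board's: +x points behind it, its back face at x = +25 mm.
- socket: Charging socket block, fixed on the board: black, 50 mm (own x) x 60 mm (own y), 26 mm high, with one round grey socket of 38 mm diameter on top (to 32 mm). Origin: centre of its underside, on the board's top. Axes parallel to the board's.
- long_brick: Battery brick: two layers of 6 lying 18 mm cells between two black holder plates. 124 mm long (own x) x 54 mm wide (own y, along the cells) x 42 mm high, flat on top, about 0.42 kg. Origin: centre of the underside. A half turn about z makes no difference. Starts flat on the bench, own x within 0.35 rad of the robot's left-right line; grip across the 54 mm.
- medium_brick: Battery brick: two layers of 4 lying 18 mm cells between two black holder plates. 84 mm long (own x) x 54 mm wide (own y, along the cells) x 42 mm high, flat on top, about 0.28 kg. Origin: centre of the underside. A half turn about z makes no difference. Starts flat on the bench, own x within 0.35 rad of the robot's left-right line; grip across the 54 mm.
- short_brick: Battery brick: two layers of 2 lying 18 mm cells between two black holder plates. 44 mm long (own x) x 54 mm wide (own y, along the cells) x 42 mm high, flat on top, about 0.14 kg. Origin: centre of the underside. A half turn about z makes no difference. Starts flat on the bench, own x within 0.35 rad of the robot's left-right line; grip across the 54 mm.
- controller: Battery controller: black plastic box 66 mm long (own x) x 36 mm wide (own y) x 16 mm high; on top four aluminium fins (to 20 mm) and near its +x end a white connector bar (to 22 mm). About 0.07 kg. Origin: centre of the underside. Either way round will do. Starts flat on the bench, own x within 0.35 rad of the robot's left-right line; grip across the 36 mm.
- tape: Bystander: amber roll of tape lying flat on the bench beyond the board, 60 mm across with a 40 mm hole, 22 mm high. Loose. Origin: centre of the underside.
- pot: Bystander: small open steel pot standing on the bench between the robot and the board, 52 mm across, 34 mm high. Loose. Origin: centre of the underside.

How it is judged (in metres and radians):
At the end, for the whole second after the job is handed in: Long brick midway between the blocks (12 mm, 0.15 rad); controller centred on it (14 mm along, 12 across, 0.2 rad); medium brick behind it (centred 15 mm, gap 18-42 mm, 0.15 rad); short brick 65-95 mm behind the terminal's centre (15 mm sideways, 0.2 rad); all upright, released, at rest (x of long_brick in the frame of board between -0.067 and -0.043 m and y of long_brick in the frame of board between -0.012 and 0.012 m and angle between the x axis of long_brick and the y axis of board, either way round below 0.15 rad and z of long_brick in the frame of board between 0.001 and 0.008 m and angle between the x axis of medium_brick and the x axis of long_brick, either way round below 0.15 rad and x of medium_brick in the frame of long_brick between -0.015 and 0.015 m and (y of medium_brick in the frame of long_brick between 0.072 and 0.096 m or y of medium_brick in the frame of long_brick between -0.096 and -0.072 m) and x of medium_brick in the frame of board above 0 m and z of medium_brick in the frame of board between 0.001 and 0.008 m and x of short_brick in the frame of terminal between 0.065 and 0.095 m and y of short_brick in the frame of terminal between -0.015 and 0.015 m and (angle between the x axis of short_brick and the x axis of terminal, either way round below 0.2 rad or angle between the x axis of short_brick and the y axis of terminal, either way round below 0.2 rad) and z of short_brick in the frame of board between 0.001 and 0.008 m and x of controller in the frame of long_brick between -0.014 and 0.014 m and y of controller in the frame of long_brick between -0.012 and 0.012 m and z of controller in the frame of long_brick between 0.038 and 0.046 m and angle between the x axis of controller and the x axis of long_brick, either way round below 0.2 rad and angle between each of long_brick, medium_brick, short_brick, controller's own z axis and vertical below 0.08 rad and linear speed of each of long_brick, medium_brick, short_brick, controller below 0.02 m/s and angular speed of each of long_brick, medium_brick, short_brick, controller below 0.2 rad/s and contact force between each of long_brick, medium_brick, short_brick, controller and the fingers below 0.05 N); the robot touches nothing.
It fails at once if the tape roll is moved more than 20 mm (distance of tape from where it was at the start of the episode above 0.02 m).
It fails at once if the steel pot is moved more than 20 mm (distance of pot from where it was at the start of the episode above 0.02 m).
It also fails if it takes over 115 s, if anything falls off the work surface, if the arm or the gripper's body presses on something with over 40 N, if the wrist force passes 120 N, or if a joint passes its speed limit or range.

## Working session

There is one attempt and no reset: what is moved stays moved. The work goes in short steps, Python scripts to look and compute and a shell command to move; the robot and the scene stay as the last step left them, time stands still between calls to the robot, and variables do not carry over. Pictures are saved under pics/ and viewed, at most 14 in all, crops included, and the job is handed in when it is done.

```bash
mkdir -p pics
python3 - <<'E'
from bench import arm
import cv2
for n in ("top","scene"):
    im=arm.get_image(n); cv2.imwrite(f"pics/{n}0.png",im[:,:,::-1]); p=arm.camera_params(n); print(n,p)
s=arm.read_state();print(s["clock"],s["position"],s["ee_rot"],s["gripper_width"])
E
```

```text
top {'K': array([[471.96956706,   0.        , 311.2129187 ],
       [  0.        , 471.96956706, 239.4684118 ],
       [  0.        ,   0.        ,   1.        ]]), 'position': array([423.46933692, -13.93474995, 889.69003063]), 'orientation': array([-0.69804461,  0.7108404 , -0.05177433,  0.06898594])}
scene {'K': array([[477.98858577,   0.        , 319.30270493],
       [  0.        , 477.98858577, 242.9687277 ],
       [  0.        ,   0.        ,   1.        ]]), 'position': array([1352.63958564, -309.91220345,  707.20671763]), 'orientation': array([ 0.74050365,  0.51051598, -0.24557891, -0.36155052])}
0.1 [224.52579458 582.71073951 230.33672648] [ 9.83121178e-01 -1.82952917e-01 -1.35143620e-04  9.80568981e-04] 85.16579944682599
```

View pics/top0.png

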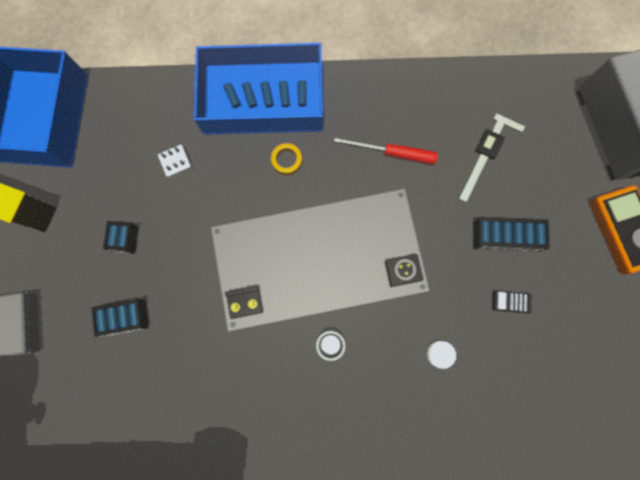

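View pics/scene0.png

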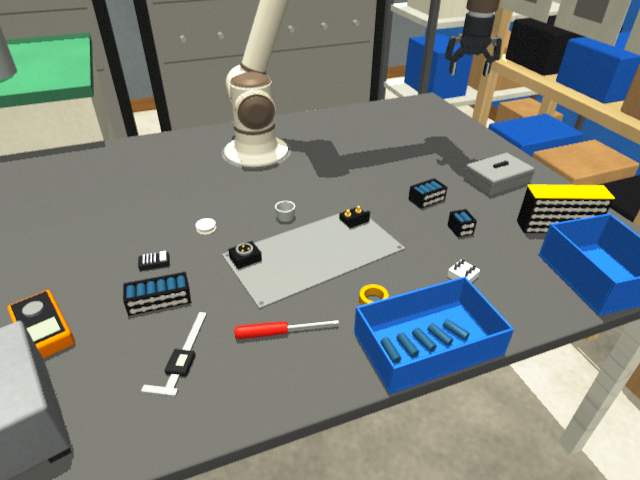

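The top view shows the board with corners near (213,227), (404,190), (428,291), (229,330). The terminal is at (244,302) and the socket at (405,270). The long brick is at (512,233), the medium at (120,316), the short at (121,237), the controller at (511,301), the pot at (330,345) and the tape at (286,158). I'll zoom in on the parts.

Run:
```python
import cv2,numpy as np
im=cv2.imread("pics/top0.png")
def c(u,v,w,h,s): return cv2.resize(im[v:v+h,u:u+w],None,fx=s,fy=s,interpolation=cv2.INTER_CUBIC)
L=c(85,215,80,120,5)   # 400x600
R=c(470,215,80,120,5)
o=np.hstack([L,R]); o=np.clip(o.astype(float)*1.6,0,255).astype(np.uint8)
for k in range(0,800,50): cv2.line(o,(k,0),(k,6),(0,255,0),1)
for k in range(0,600,50): cv2.line(o,(0,k),(6,k),(0,255,0),1)
cv2.imwrite("pics/crop1.png",o)
```

```text
(no output)
```

View pics/crop1.png

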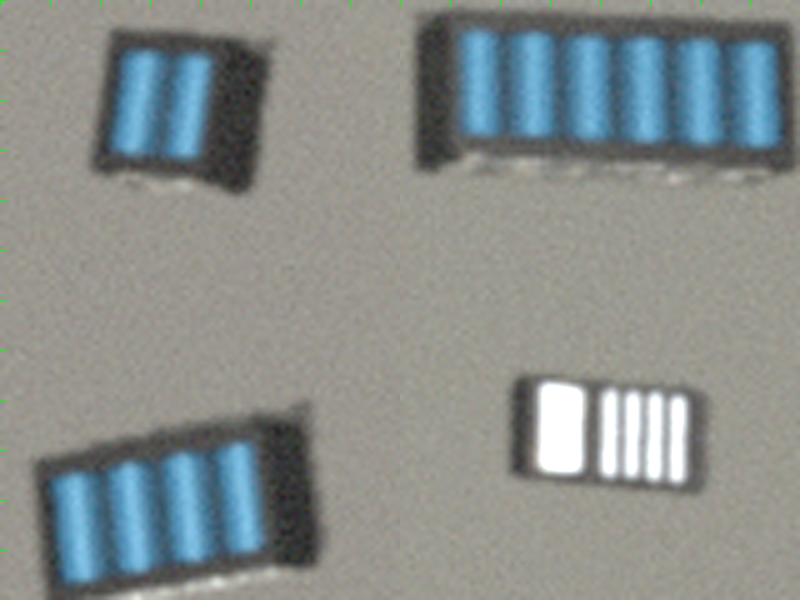

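Both bricks' blue cells and the controller's bright fins and connector segment cleanly. I'll use blob rectangles at the known heights.

```bash
cat > h.py <<'E'
import cv2,numpy as np
from scipy.spatial.transform import Rotation as R
def toworld(p,uv,z):
    uv=np.asarray(uv,float).reshape(-1,2)
    d=np.c_[(uv-p["K"][:2,2])/[p["K"][0,0],p["K"][1,1]],np.ones(len(uv))]
    d=R.from_quat(p["orientation"]).apply(d); c=p["position"]
    return (c+d*((z-c[2])/d[:,2])[:,None])[:,:2]
def rect(pts):
    (cx,cy),(a,b),_=r=cv2.minAreaRect(pts.astype(np.float32)); q=cv2.boxPoints(r)
    e=[q[1]-q[0],q[2]-q[1]]; e=max(e,key=np.linalg.norm)
    return np.array([cx,cy]),sorted((a,b)),np.arctan(-e[0]/e[1]) # angle of long axis from world y
def blob(m,box):
    u,v,w,h=box; n=np.zeros_like(m); n[v:v+h,u:u+w]=m[v:v+h,u:u+w]; return np.argwhere(n)[:,::-1].astype(float)
E
python3 - <<'E'
from h import *
from bench import arm
im=cv2.imread("pics/top0.png").astype(int); p=arm.camera_params("top")
blue=((im[:,:,0]-im[:,:,2])>25).astype(np.uint8)
for n,b in dict(short=(90,215,60,40),medium=(85,290,75,50),long=(470,210,90,45)).items():
    w=toworld(p,blob(blue,b),41); c,s,a=rect(w); print(n,len(w),c.round(1),w.mean(0).round(1),np.round(s,1),round(a,3))
wh=(im.min(2)>120).astype(np.uint8); w=toworld(p,blob(wh,(485,285,55,30)),20); c,s,a=rect(w); print("ctrl white",c,s,a)
print("ctrl eye",toworld(p,[[513.4,301.8]],16))
g=(im.min(2)>95).astype(np.uint8); g=cv2.morphologyEx(g,cv2.MORPH_OPEN,np.ones((3,3),np.uint8))
k,l,st,_=cv2.connectedComponentsWithStats(g); i=l[260,320]; w=toworld(p,np.argwhere(l==i)[:,::-1],4); c,s,a=rect(w); print("board",c,s,a)
ex=np.array([np.cos(a),np.sin(a)]); ey=np.array([-np.sin(a),np.cos(a)])
for y in (150,-150,0): print(y,c-55*ex+y*ey)
print("term eye, socket eye",toworld(p,[[244,302]],18),toworld(p,[[405,269]],32))
print("pot,tape",toworld(p,[[330.5,345]],34),toworld(p,[[286,158]],22), toworld(p,[[442,355]],10))
E
```

```text
short 372 [585.1 364.8] [585.  364.7] [34.  38.6] 1.476
medium 880 [436.  357.9] [435.8 357.9] [39.8 74.6] 0.162
long 1294 [ 576.  -361.2] [ 575.8 -360.8] [ 39.  114.1] -0.067
ctrl white [ 453.21478271 -354.59951782] [31.300304412841797, 51.69620895385742] -0.09229853
ctrl eye [[ 452.12223791 -359.45597359]]
board [538.57220459  -6.02461243] [213.22561645507812, 388.3362731933594] 0.17438215
150 [458.38138771 132.15798664]
-150 [ 510.43129539 -163.29217815]
0 [484.40634155 -15.56709576]
term eye, socket eye [[460.0157869 131.6813239]] [[ 513.91048035 -163.60814512]]
pot,tape [[381.19720963 -25.33646816]] [[733.73691871  52.09518462]] [[ 359.45063667 -226.10619503]]
```

Run:
```python
from h import *
from bench import arm
im=cv2.imread("pics/top0.png"); p=arm.camera_params("top")
g=((im.min(2)>95)&(np.ptp(im.astype(int),axis=2)<40)).astype(np.uint8)
g=cv2.morphologyEx(g,cv2.MORPH_OPEN,np.ones((7,7),np.uint8))
k,l,st,_=cv2.connectedComponentsWithStats(g); m=(l==l[260,320]).astype(np.uint8)
c=cv2.findContours(m,0,2)[0]; h=cv2.convexHull(max(c,key=len)); print(cv2.approxPolyDP(h,8,True).reshape(-1,2).tolist())
w=toworld(p,h.reshape(-1,2),4); c,s,a=rect(w); print(c,s,a)
E=cv2.approxPolyDP(h,8,True).reshape(-1,2); q=toworld(p,E,4); print(q.round(1)); print(np.linalg.norm(q-np.roll(q,1,0),axis=1), q.mean(0))
im2=im[180:340,200:440]; o=cv2.resize(im2,None,fx=3.3,fy=3.3,interpolation=cv2.INTER_CUBIC); cv2.imwrite("pics/crop2.png",o)
```

```text
[[406, 190], [429, 291], [227, 331], [211, 226]]
[540.58410645  -5.58427429] [209.30955505371094, 388.4463195800781] 0.17211881
[[ 669.8 -178. ]
 [ 475.  -210.8]
 [ 407.9  165.2]
 [ 606.9  199. ]]
[382.21124796 197.47203884 381.9553245  201.8814148 ] [539.87782303  -6.16191418]
```

View pics/crop2.png

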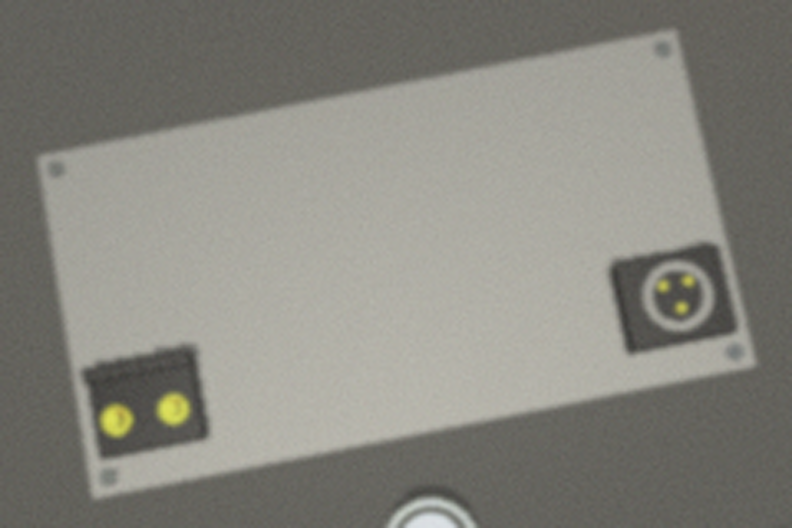

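The board's centre is about (540,-6) at yaw 0.172, with the terminal on the +y side. The socket's predicted position agrees with the image. I'll move above the medium brick first.

```bash
python3 -m handwheel '[{"x":0.151,"y":-0.16,"az":-0.0947},{"x":0.151,"y":-0.16,"az":-0.0947},{"x":0.151,"y":-0.16,"az":-0.0947},{"x":0.151,"y":-0.16,"az":-0.0947},{"x":0.151,"y":-0.16,"az":-0.0947},{"x":0.151,"y":-0.16,"az":-0.0947},{"x":0.151,"y":-0.16,"az":-0.0947},{}]' 1
python3 -m handwheel '[{"z":-0.2},{"z":-0.2},{"z":-0.2},{},{},{},{},{}]'
python3 - <<'E'
from bench import arm
import numpy as np,cv2
s=arm.read_state();q=s["ee_rot"];print(s["clock"],s["joints"],s["position"],2*np.arctan2(q[1],q[0]),q)
p=arm.camera_params("wrist");print(p)
cv2.imwrite("pics/w1.png",arm.get_image("wrist")[:,:,::-1])
E
```

```text
0.1 [ 1.46158526e+00  3.85471742e-01  6.76964747e-03 -4.47428589e-04
 -1.19402973e+00 -2.58602559e-01] [224.52579458 582.71073951 230.33672648] -0.36797864087594917 [ 9.83121178e-01 -1.82952917e-01 -1.35143620e-04  9.80568981e-04]
{'K': array([[371.64829954,   0.        , 326.17503138],
       [  0.        , 371.64829954, 238.28107575],
       [  0.        ,   0.        ,   1.        ]]), 'position': array([300.92719803, 554.07529277, 372.05136916]), 'orientation': array([-0.55869278,  0.81386714,  0.13076359, -0.09156169])}invalid input at $[0]: expected keys x, y, z, ax, ay, az
invalid input at $[0]: expected keys x, y, z, ax, ay, az
```

View pics/w1.png

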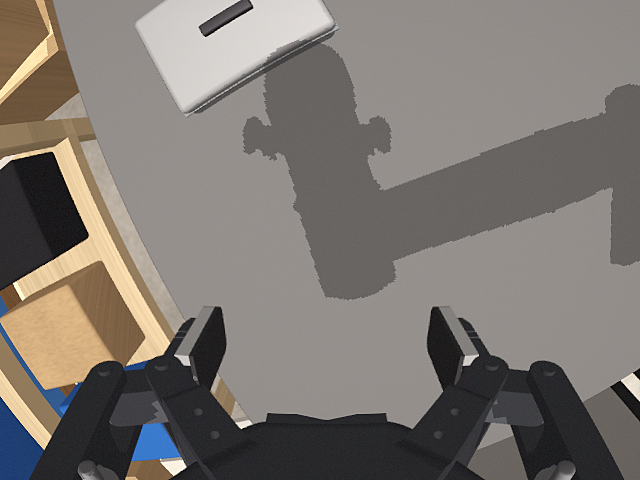

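The move was refused because every key is required. The wrist view only shows the start pose, with the fingers at the bottom and the bench ahead. I'll repeat it with full rows.

```bash
python3 -m handwheel '[{"x":0.151,"y":-0.16,"z":0,"ax":0,"ay":0,"az":-0.0947},{"x":0.151,"y":-0.16,"z":0,"ax":0,"ay":0,"az":-0.0947},{"x":0.151,"y":-0.16,"z":0,"ax":0,"ay":0,"az":-0.0947},{"x":0.151,"y":-0.16,"z":0,"ax":0,"ay":0,"az":-0.0947},{"x":0.151,"y":-0.16,"z":0,"ax":0,"ay":0,"az":-0.0947},{"x":0.151,"y":-0.16,"z":0,"ax":0,"ay":0,"az":-0.0947},{"x":0.151,"y":-0.16,"z":0,"ax":0,"ay":0,"az":-0.0947},{"x":0,"y":0,"z":0,"ax":0,"ay":0,"az":0}]' 1
python3 -m handwheel '[{"x":0,"y":0,"z":-0.2,"ax":0,"ay":0,"az":0},{"x":0,"y":0,"z":-0.2,"ax":0,"ay":0,"az":0},{"x":0,"y":0,"z":-0.15,"ax":0,"ay":0,"az":0},{"x":0,"y":0,"z":0,"ax":0,"ay":0,"az":0},{"x":0,"y":0,"z":0,"ax":0,"ay":0,"az":0},{"x":0,"y":0,"z":0,"ax":0,"ay":0,"az":0},{"x":0,"y":0,"z":0,"ax":0,"ay":0,"az":0},{"x":0,"y":0,"z":0,"ax":0,"ay":0,"az":0}]'
cat >> h.py <<'E'
def wristworld(p,uv,z):
    uv=np.asarray(uv,float).reshape(-1,2); n=(uv-p["K"][:2,2])/p["K"][0,0]; t=np.linalg.norm(n,axis=1,keepdims=True)
    d=np.c_[n/np.maximum(t,1e-9)*np.sin(t),np.cos(t)]; d=R.from_quat(p["orientation"]).apply(d); c=p["position"]
    return (c+d*((z-c[2])/d[:,2])[:,None])[:,:2]
def wlook(arm,z=41,name=None):
    """wrist picture; rectangle of the largest blue patch group near the tool"""
    p=arm.camera_params("wrist"); s=arm.read_state(); im=arm.get_image("wrist")[:,:,::-1].astype(int)
    if name: cv2.imwrite(name,im)
    q=s["ee_rot"]; print(s["clock"],"tcp",s["position"].round(1),"yaw",round(2*np.arctan2(q[1],q[0]),4),"j",s["joints"].round(2),"w",round(s["gripper_width"],1))
    b=np.argwhere((im[:,:,0]-im[:,:,2])>25)[:,::-1]; w=wristworld(p,b,z)
    w=w[np.linalg.norm(w-s["position"][:2],axis=1)<90]
    if len(w)>50: print(len(w),rect(w))
E
python3 - <<'E'
from bench import arm
from h import *
wlook(arm,41,"pics/w2.png")
E
```

```text
clock: 0.95
position: [438.4, 355.6, 231.0]
ee_rot: [0.759, -0.651, 0.0, 0.001]
contact_force: [-0.5, -0.2, -0.3]
gripper_width: 85.4
grasp_force: 0.0
clock: 1.75
position: [436.5, 359.9, 122.8]
ee_rot: [0.762, -0.648, -0.0, -0.001]
contact_force: [-0.0, 0.0, -0.3]
gripper_width: 85.1
grasp_force: 0.0
1.75 tcp [436.5 359.9 122.8] yaw -1.4088 j [ 0.98  0.39 -0.29  0.   -0.89 -0.81] w 85.1
6360 (array([436.40921021, 357.03814697]), [38.29448318481445, 72.70458221435547], np.float32(0.1664921))[ WARN:0@0.440] global loadsave.cpp:1063 imwrite_ Unsupported depth image for selected encoder is fallbacked to CV_8U.
```

View pics/w2.png

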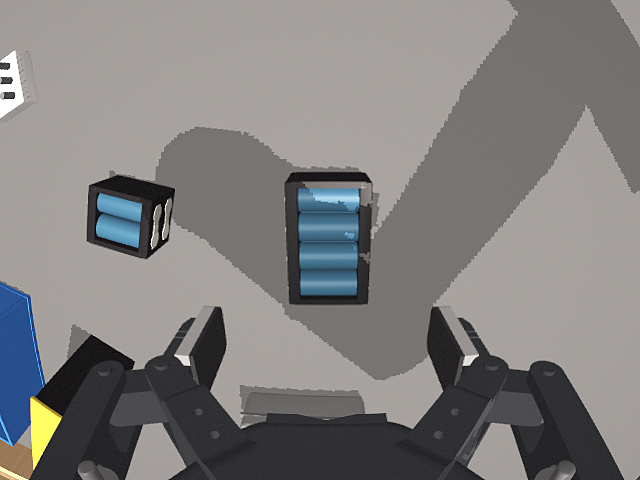

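The wrist view shows the medium brick centred between the fingers at (328,240) and the short brick at (125,217). The wrist measurement agrees with the top camera to 1 mm. Next I descend, grip and lift.

```bash
python3 -m handwheel '[{"x":0,"y":-0.012,"z":-0.15,"ax":0,"ay":0,"az":0},{"x":0,"y":0,"z":-0.15,"ax":0,"ay":0,"az":0},{"x":0,"y":0,"z":-0.15,"ax":0,"ay":0,"az":0},{"x":0,"y":0,"z":-0.1,"ax":0,"ay":0,"az":0},{"x":0,"y":0,"z":-0.045,"ax":0,"ay":0,"az":0},{"x":0,"y":0,"z":0,"ax":0,"ay":0,"az":0},{"x":0,"y":0,"z":0,"ax":0,"ay":0,"az":0},{"x":0,"y":0,"z":0,"ax":0,"ay":0,"az":0}]'
python3 -m handwheel '[{"x":0,"y":0,"z":0,"ax":0,"ay":0,"az":0},{"x":0,"y":0,"z":0,"ax":0,"ay":0,"az":0},{"x":0,"y":0,"z":0,"ax":0,"ay":0,"az":0},{"x":0,"y":0,"z":0,"ax":0,"ay":0,"az":0},{"x":0,"y":0,"z":0,"ax":0,"ay":0,"az":0},{"x":0,"y":0,"z":0,"ax":0,"ay":0,"az":0},{"x":0,"y":0,"z":0,"ax":0,"ay":0,"az":0},{"x":0,"y":0,"z":0,"ax":0,"ay":0,"az":0}]' -1
```

```text
clock: 2.6
position: [436.8, 357.7, 3.8]
ee_rot: [0.762, -0.648, -0.0, -0.001]
contact_force: [0.6, 1.5, 0.4]
gripper_width: 85.5
grasp_force: 0.0
clock: 3.4
position: [436.3, 357.2, 3.2]
ee_rot: [0.762, -0.648, 0.0, -0.001]
contact_force: [-1.7, -1.0, 5.9]
gripper_width: 53.6
grasp_force: 64.6
```

```bash
python3 -m handwheel '[{"x":0,"y":0,"z":0.125,"ax":0,"ay":0,"az":0},{"x":0,"y":0,"z":0.125,"ax":0,"ay":0,"az":0},{"x":0,"y":0,"z":0.125,"ax":0,"ay":0,"az":0},{"x":0,"y":0,"z":0.125,"ax":0,"ay":0,"az":0},{"x":0.02,"y":-0.06,"z":0,"ax":0,"ay":0,"az":0.006},{"x":0.04,"y":-0.12,"z":0,"ax":0,"ay":0,"az":0},{"x":0.06,"y":-0.18,"z":0,"ax":0,"ay":0,"az":0},{"x":0.08,"y":-0.22,"z":0,"ax":0,"ay":0,"az":0}]'
python3 -m handwheel '[{"x":0.083,"y":-0.22,"z":0,"ax":0,"ay":0,"az":0},{"x":0.083,"y":-0.22,"z":0,"ax":0,"ay":0,"az":0},{"x":0.083,"y":-0.22,"z":0,"ax":0,"ay":0,"az":0},{"x":0.083,"y":-0.22,"z":0,"ax":0,"ay":0,"az":0},{"x":0.07,"y":-0.18,"z":0,"ax":0,"ay":0,"az":0},{"x":0.04,"y":-0.12,"z":0,"ax":0,"ay":0,"az":0},{"x":0.03,"y":-0.08,"z":0,"ax":0,"ay":0,"az":0},{"x":0,"y":0,"z":0,"ax":0,"ay":0,"az":0}]'
python3 -m handwheel '[{"x":0,"y":0,"z":0,"ax":0,"ay":0,"az":0},{"x":0,"y":0,"z":0,"ax":0,"ay":0,"az":0},{"x":0,"y":0,"z":0,"ax":0,"ay":0,"az":0},{"x":0,"y":0,"z":0,"ax":0,"ay":0,"az":0},{"x":0,"y":0,"z":0,"ax":0,"ay":0,"az":0},{"x":0,"y":0,"z":0,"ax":0,"ay":0,"az":0},{"x":0,"y":0,"z":0,"ax":0,"ay":0,"az":0},{"x":0,"y":0,"z":0,"ax":0,"ay":0,"az":0}]'
python3 - <<'E'
from bench import arm
from h import *
wlook(arm,141,"pics/w3.png")
E
```

```text
clock: 4.2
position: [475.1, 239.1, 100.5]
ee_rot: [0.766, -0.643, -0.0, 0.001]
contact_force: [1.8, -0.5, -2.2]
gripper_width: 53.4
grasp_force: 64.2
clock: 5.0
position: [569.3, -14.0, 100.1]
ee_rot: [0.764, -0.646, -0.001, 0.001]
contact_force: [-0.4, 0.7, -3.2]
gripper_width: 52.7
grasp_force: 64.2
clock: 5.8
position: [570.5, -11.1, 102.4]
ee_rot: [0.765, -0.644, 0.0, -0.0]
contact_force: [0.4, -0.5, -2.4]
gripper_width: 53.5
grasp_force: 64.2
5.8 tcp [570.5 -11.1 102.4] yaw -1.3996 j [ 0.26  0.42 -0.3  -0.   -0.86 -0.09] w 53.5
15751 (array([598.86950684, -11.14697647]), [62.93944549560547, 92.28170013427734], np.float32(-1.3956348))[ WARN:0@0.353] global loadsave.cpp:1063 imwrite_ Unsupported depth image for selected encoder is fallbacked to CV_8U.
```

View pics/w3.png

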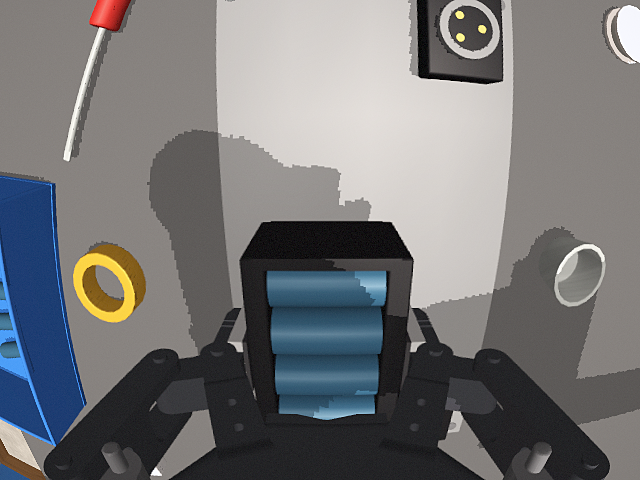

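The medium brick is held level over the board. The tape is at (109,283), the pot at (580,275) and the socket at (470,25). I'll shift 10 mm, set it down and open.

```bash
python3 - <<'E'
from bench import arm
from h import *
p=arm.camera_params("wrist"); print(wristworld(p,[[470,25]],36),wristworld(p,[[580,275]],34))
E
python3 -m handwheel '[{"x":-0.007,"y":0.05,"z":-0.1,"ax":0,"ay":0,"az":0},{"x":0,"y":0,"z":-0.1,"ax":0,"ay":0,"az":0},{"x":0,"y":0,"z":-0.1,"ax":0,"ay":0,"az":0},{"x":0,"y":0,"z":-0.08,"ax":0,"ay":0,"az":0},{"x":0,"y":0,"z":-0.04,"ax":0,"ay":0,"az":0},{"x":0,"y":0,"z":-0.03,"ax":0,"ay":0,"az":0},{"x":0,"y":0,"z":-0.02,"ax":0,"ay":0,"az":0},{"x":0,"y":0,"z":0,"ax":0,"ay":0,"az":0}]'
python3 -m handwheel '[{"x":0,"y":0,"z":0,"ax":0,"ay":0,"az":0},{"x":0,"y":0,"z":0,"ax":0,"ay":0,"az":0},{"x":0,"y":0,"z":0,"ax":0,"ay":0,"az":0},{"x":0,"y":0,"z":0,"ax":0,"ay":0,"az":0},{"x":0,"y":0,"z":0,"ax":0,"ay":0,"az":0},{"x":0,"y":0,"z":0,"ax":0,"ay":0,"az":0},{"x":0,"y":0,"z":0,"ax":0,"ay":0,"az":0},{"x":0,"y":0,"z":0,"ax":0,"ay":0,"az":0}]'
```

```text
[[ 513.69978733 -164.42443495]] [[382.68297169 -26.20363169]]
clock: 6.65
position: [569.2, -1.2, 8.3]
ee_rot: [0.765, -0.644, 0.0, -0.0]
contact_force: [-0.2, 0.3, -2.5]
gripper_width: 53.5
grasp_force: 64.2
clock: 7.45
position: [569.1, -1.2, 8.3]
ee_rot: [0.765, -0.644, -0.0, 0.0]
contact_force: [0.1, 0.1, -2.5]
gripper_width: 53.4
grasp_force: 64.2
```

```bash
python3 -m handwheel '[{"x":0,"y":0,"z":-0.005,"ax":0,"ay":0,"az":0},{"x":0,"y":0,"z":0,"ax":0,"ay":0,"az":0},{"x":0,"y":0,"z":0,"ax":0,"ay":0,"az":0},{"x":0,"y":0,"z":0,"ax":0,"ay":0,"az":0},{"x":0,"y":0,"z":0,"ax":0,"ay":0,"az":0},{"x":0,"y":0,"z":0,"ax":0,"ay":0,"az":0},{"x":0,"y":0,"z":0,"ax":0,"ay":0,"az":0},{"x":0,"y":0,"z":0,"ax":0,"ay":0,"az":0}]'
python3 -m handwheel '[{"x":0,"y":0,"z":0,"ax":0,"ay":0,"az":0},{"x":0,"y":0,"z":0,"ax":0,"ay":0,"az":0},{"x":0,"y":0,"z":0,"ax":0,"ay":0,"az":0},{"x":0,"y":0,"z":0,"ax":0,"ay":0,"az":0},{"x":0,"y":0,"z":0,"ax":0,"ay":0,"az":0},{"x":0,"y":0,"z":0,"ax":0,"ay":0,"az":0},{"x":0,"y":0,"z":0,"ax":0,"ay":0,"az":0},{"x":0,"y":0,"z":0,"ax":0,"ay":0,"az":0}]' 0.8
python3 -m handwheel '[{"x":0,"y":0,"z":0.05,"ax":0,"ay":0,"az":0},{"x":0,"y":0,"z":0.1,"ax":0,"ay":0,"az":0},{"x":0,"y":0,"z":0.15,"ax":0,"ay":0,"az":0},{"x":0,"y":0,"z":0.15,"ax":0,"ay":0,"az":0},{"x":0,"y":0,"z":0.1,"ax":0,"ay":0,"az":0},{"x":0.01,"y":0.08,"z":0.04,"ax":0,"ay":0,"az":0},{"x":0.01,"y":0.16,"z":0,"ax":0,"ay":0,"az":-0.0425},{"x":0.01,"y":0.22,"z":0,"ax":0,"ay":0,"az":-0.0425}]' 1
python3 -m handwheel '[{"x":0.01,"y":0.22,"z":0,"ax":0,"ay":0,"az":-0.0425},{"x":0.01,"y":0.22,"z":0,"ax":0,"ay":0,"az":-0.0425},{"x":0.01,"y":0.22,"z":0,"ax":0,"ay":0,"az":0},{"x":0.01,"y":0.22,"z":0,"ax":0,"ay":0,"az":0},{"x":0.01,"y":0.22,"z":0,"ax":0,"ay":0,"az":0},{"x":0,"y":0.16,"z":0,"ax":0,"ay":0,"az":0},{"x":0,"y":0.11,"z":0,"ax":0,"ay":0,"az":0},{"x":0,"y":0,"z":0,"ax":0,"ay":0,"az":0}]'
python3 -m handwheel '[{"x":0,"y":0,"z":0,"ax":0,"ay":0,"az":0},{"x":0,"y":0,"z":0,"ax":0,"ay":0,"az":0},{"x":0,"y":0,"z":0,"ax":0,"ay":0,"az":0},{"x":0,"y":0,"z":0,"ax":0,"ay":0,"az":0},{"x":0,"y":0,"z":0,"ax":0,"ay":0,"az":0},{"x":0,"y":0,"z":0,"ax":0,"ay":0,"az":0},{"x":0,"y":0,"z":0,"ax":0,"ay":0,"az":0},{"x":0,"y":0,"z":0,"ax":0,"ay":0,"az":0}]'
python3 - 2>/dev/null <<'E'
from bench import arm
from h import *
wlook(arm,41,"pics/w4.png")
p=arm.camera_params("top"); im=arm.get_image("top")[:,:,::-1]; cv2.imwrite("pics/top1.png",im); im=im.astype(int)
blue=((im[:,:,0]-im[:,:,2])>25).astype(np.uint8)
w=toworld(p,blob(blue,(260,180,120,110)),45); print("medium on board",rect(w))
E
```

```text
clock: 8.25
position: [569.0, -1.2, 7.3]
ee_rot: [0.765, -0.644, -0.0, 0.0]
contact_force: [-0.5, 0.7, -2.4]
gripper_width: 53.5
grasp_force: 64.1
clock: 9.05
position: [569.1, -1.2, 7.3]
ee_rot: [0.765, -0.644, 0.0, -0.0]
contact_force: [0.7, -0.4, -0.1]
gripper_width: 76.9
grasp_force: 0.0
clock: 9.85
position: [574.9, 91.3, 125.8]
ee_rot: [0.718, -0.696, 0.0, -0.0]
contact_force: [1.0, 0.2, -0.3]
gripper_width: 85.3
grasp_force: 0.0
clock: 10.65
position: [584.0, 368.5, 124.2]
ee_rot: [-0.674, 0.739, 0.0, -0.0]
contact_force: [-0.8, -0.1, 0.3]
gripper_width: 85.2
grasp_force: 0.0
clock: 11.45
position: [585.1, 364.7, 125.3]
ee_rot: [-0.672, 0.74, -0.0, 0.0]
contact_force: [0.4, -0.1, 0.5]
gripper_width: 85.4
grasp_force: 0.0
11.45 tcp [585.1 364.7 125.3] yaw 4.6164 j [ 0.79  0.57  0.05  0.   -1.04 -0.89] w 85.4
2853 (array([585.45928955, 364.10879517]), [33.62516403198242, 37.79374313354492], np.float32(1.4756808))
medium on board (array([568.85345459,   0.64928818]), [38.10991668701172, 73.60490417480469], np.float32(0.17075875))
```

The medium brick landed at (568.9, 0.6) with yaw 0.171, as wanted. The tool is directly above the short brick, so I descend, grip and carry it.

```bash
python3 -m handwheel '[{"x":0,"y":0,"z":-0.15,"ax":0,"ay":0,"az":0},{"x":0,"y":0,"z":-0.15,"ax":0,"ay":0,"az":0},{"x":0,"y":0,"z":-0.15,"ax":0,"ay":0,"az":0},{"x":0,"y":0,"z":-0.1,"ax":0,"ay":0,"az":0},{"x":0,"y":0,"z":-0.06,"ax":0,"ay":0,"az":0},{"x":0,"y":0,"z":0,"ax":0,"ay":0,"az":0},{"x":0,"y":0,"z":0,"ax":0,"ay":0,"az":0},{"x":0,"y":0,"z":0,"ax":0,"ay":0,"az":0}]'
python3 -m handwheel '[{"x":0,"y":0,"z":0,"ax":0,"ay":0,"az":0},{"x":0,"y":0,"z":0,"ax":0,"ay":0,"az":0},{"x":0,"y":0,"z":0,"ax":0,"ay":0,"az":0},{"x":0,"y":0,"z":0,"ax":0,"ay":0,"az":0},{"x":0,"y":0,"z":0,"ax":0,"ay":0,"az":0},{"x":0,"y":0,"z":0,"ax":0,"ay":0,"az":0},{"x":0,"y":0,"z":0,"ax":0,"ay":0,"az":0},{"x":0,"y":0,"z":0,"ax":0,"ay":0,"az":0}]' -1
python3 -m handwheel '[{"x":0,"y":0,"z":0.125,"ax":0,"ay":0,"az":0},{"x":0,"y":0,"z":0.125,"ax":0,"ay":0,"az":0},{"x":0,"y":0,"z":0.125,"ax":0,"ay":0,"az":0},{"x":0,"y":0,"z":0.125,"ax":0,"ay":0,"az":0},{"x":-0.02,"y":-0.1,"z":0,"ax":0,"ay":0,"az":0.0425},{"x":-0.03,"y":-0.15,"z":0,"ax":0,"ay":0,"az":0.0425},{"x":-0.04,"y":-0.2,"z":0,"ax":0,"ay":0,"az":0.0425},{"x":-0.04,"y":-0.2,"z":0,"ax":0,"ay":0,"az":0.0425}]'
python3 -m handwheel '[{"x":-0.04,"y":-0.2,"z":0,"ax":0,"ay":0,"az":0},{"x":-0.03,"y":-0.14,"z":0,"ax":0,"ay":0,"az":0},{"x":-0.025,"y":-0.1025,"z":0,"ax":0,"ay":0,"az":0},{"x":0,"y":0,"z":0,"ax":0,"ay":0,"az":0},{"x":0,"y":0,"z":0,"ax":0,"ay":0,"az":0},{"x":0,"y":0,"z":0,"ax":0,"ay":0,"az":0},{"x":0,"y":0,"z":0,"ax":0,"ay":0,"az":0},{"x":0,"y":0,"z":0,"ax":0,"ay":0,"az":0}]'
```

```text
clock: 12.35
position: [586.0, 365.6, 5.0]
ee_rot: [-0.673, 0.74, -0.0, 0.002]
contact_force: [-0.5, -0.3, -0.3]
gripper_width: 85.6
grasp_force: 0.0
clock: 13.15
position: [585.6, 365.3, 4.4]
ee_rot: [-0.673, 0.74, -0.0, 0.001]
contact_force: [-1.1, 1.5, 5.9]
gripper_width: 53.3
grasp_force: 64.1
clock: 13.95
position: [557.9, 233.3, 102.1]
ee_rot: [0.766, -0.643, -0.0, 0.001]
contact_force: [0.8, -0.4, -1.8]
gripper_width: 53.5
grasp_force: 63.5
clock: 14.75
position: [540.2, 147.1, 103.1]
ee_rot: [0.765, -0.644, -0.0, 0.0]
contact_force: [0.3, 0.9, -2.2]
gripper_width: 53.5
grasp_force: 63.5
```

```bash
python3 -m handwheel '[{"x":0,"y":-0.004,"z":-0.1,"ax":0,"ay":0,"az":0},{"x":0,"y":0,"z":-0.1,"ax":0,"ay":0,"az":0},{"x":0,"y":0,"z":-0.1,"ax":0,"ay":0,"az":0},{"x":0,"y":0,"z":-0.08,"ax":0,"ay":0,"az":0},{"x":0,"y":0,"z":-0.04,"ax":0,"ay":0,"az":0},{"x":0,"y":0,"z":-0.03,"ax":0,"ay":0,"az":0},{"x":0,"y":0,"z":-0.025,"ax":0,"ay":0,"az":0},{"x":0,"y":0,"z":0,"ax":0,"ay":0,"az":0}]'
python3 -m handwheel '[{"x":0,"y":0,"z":0,"ax":0,"ay":0,"az":0},{"x":0,"y":0,"z":0,"ax":0,"ay":0,"az":0},{"x":0,"y":0,"z":0,"ax":0,"ay":0,"az":0},{"x":0,"y":0,"z":0,"ax":0,"ay":0,"az":0},{"x":0,"y":0,"z":0,"ax":0,"ay":0,"az":0},{"x":0,"y":0,"z":0,"ax":0,"ay":0,"az":0},{"x":0,"y":0,"z":0,"ax":0,"ay":0,"az":0},{"x":0,"y":0,"z":0,"ax":0,"ay":0,"az":0}]'
```

```text
clock: 15.55
position: [540.7, 145.9, 8.8]
ee_rot: [0.765, -0.644, 0.0, -0.001]
contact_force: [-0.6, -0.2, -2.2]
gripper_width: 52.9
grasp_force: 63.6
clock: 16.35
position: [540.2, 145.5, 8.4]
ee_rot: [0.765, -0.644, 0.0, -0.0]
contact_force: [-0.1, -1.3, -0.3]
gripper_width: 53.2
grasp_force: 63.5
```

```bash
python3 -m handwheel '[{"x":0,"y":0,"z":0,"ax":0,"ay":0,"az":0},{"x":0,"y":0,"z":0,"ax":0,"ay":0,"az":0},{"x":0,"y":0,"z":0,"ax":0,"ay":0,"az":0},{"x":0,"y":0,"z":0,"ax":0,"ay":0,"az":0},{"x":0,"y":0,"z":0,"ax":0,"ay":0,"az":0},{"x":0,"y":0,"z":0,"ax":0,"ay":0,"az":0},{"x":0,"y":0,"z":0,"ax":0,"ay":0,"az":0},{"x":0,"y":0,"z":0,"ax":0,"ay":0,"az":0}]' 0.45
python3 -m handwheel '[{"x":0,"y":0,"z":0.05,"ax":0,"ay":0,"az":0},{"x":0,"y":0,"z":0.1,"ax":0,"ay":0,"az":0},{"x":0,"y":0,"z":0.15,"ax":0,"ay":0,"az":0},{"x":0,"y":0,"z":0.15,"ax":0,"ay":0,"az":0},{"x":0,"y":0,"z":0.1,"ax":0,"ay":0,"az":0},{"x":0.01,"y":-0.08,"z":0.04,"ax":0,"ay":0,"az":0},{"x":0.01,"y":-0.16,"z":0,"ax":0,"ay":0,"az":-0.038},{"x":0.015,"y":-0.22,"z":0,"ax":0,"ay":0,"az":-0.038}]'
python3 -m handwheel '[{"x":0.015,"y":-0.22,"z":0,"ax":0,"ay":0,"az":-0.038},{"x":0.015,"y":-0.22,"z":0,"ax":0,"ay":0,"az":-0.038},{"x":0.015,"y":-0.22,"z":0,"ax":0,"ay":0,"az":0},{"x":0.015,"y":-0.22,"z":0,"ax":0,"ay":0,"az":0},{"x":0.015,"y":-0.22,"z":0,"ax":0,"ay":0,"az":0},{"x":0.015,"y":-0.22,"z":0,"ax":0,"ay":0,"az":0},{"x":0.015,"y":-0.22,"z":0,"ax":0,"ay":0,"az":0},{"x":0.015,"y":-0.22,"z":0,"ax":0,"ay":0,"az":0}]' 1
python3 -m handwheel '[{"x":0.015,"y":-0.17,"z":0,"ax":0,"ay":0,"az":0},{"x":0.01,"y":-0.1,"z":0,"ax":0,"ay":0,"az":0},{"x":0.005,"y":-0.045,"z":0,"ax":0,"ay":0,"az":0},{"x":0,"y":0,"z":0,"ax":0,"ay":0,"az":0},{"x":0,"y":0,"z":0,"ax":0,"ay":0,"az":0},{"x":0,"y":0,"z":0,"ax":0,"ay":0,"az":0},{"x":0,"y":0,"z":0,"ax":0,"ay":0,"az":0},{"x":0,"y":0,"z":0,"ax":0,"ay":0,"az":0}]'
python3 - 2>/dev/null <<'E'
from bench import arm
from h import *
wlook(arm,41,"pics/w5.png")
p=arm.camera_params("top"); im=arm.get_image("top")[:,:,::-1]; cv2.imwrite("pics/top2.png",im); im=im.astype(int)
blue=((im[:,:,0]-im[:,:,2])>25).astype(np.uint8)
w=toworld(p,blob(blue,(260,180,120,110)),45); print("medium on board",rect(w))
w=toworld(p,blob(blue,(210,220,50,65)),45); print("short on board",rect(w))
E
```

```text
clock: 17.15
position: [540.1, 145.5, 8.3]
ee_rot: [0.765, -0.644, -0.0, 0.0]
contact_force: [0.0, 0.3, 0.3]
gripper_width: 61.7
grasp_force: 0.0
clock: 17.95
position: [547.0, 53.0, 126.8]
ee_rot: [0.725, -0.688, 0.0, -0.0]
contact_force: [1.1, -0.7, -0.6]
gripper_width: 61.8
grasp_force: 0.0
clock: 18.75
position: [569.9, -300.9, 125.9]
ee_rot: [-0.683, 0.731, 0.001, -0.0]
contact_force: [0.9, -0.0, 0.5]
gripper_width: 85.3
grasp_force: 0.0
clock: 19.55
position: [577.3, -360.6, 126.6]
ee_rot: [-0.683, 0.73, -0.0, 0.0]
contact_force: [0.2, 0.5, -0.3]
gripper_width: 84.9
grasp_force: 0.0
19.55 tcp [ 577.3 -360.6  126.6] yaw 4.646 j [-0.32  0.56  0.02 -0.   -1.03  0.26] w 84.9
9506 (array([ 575.65509033, -363.52944946]), [38.293235778808594, 112.14091491699219], np.float32(-0.066523165))
medium on board (array([569.24829102,   0.57023239]), [37.59180450439453, 74.1792221069336], np.float32(0.17974742))
short on board (array([540.32275391, 145.44807434]), [33.98849868774414, 38.218162536621094], np.float32(-1.3919802))
```

Medium and short bricks are both in place. Next I grip the long brick and carry it to (487,-15.5).

```bash
python3 -m handwheel '[{"x":-0.007,"y":-0.01,"z":-0.15,"ax":0,"ay":0,"az":0},{"x":0,"y":0,"z":-0.15,"ax":0,"ay":0,"az":0},{"x":0,"y":0,"z":-0.15,"ax":0,"ay":0,"az":0},{"x":0,"y":0,"z":-0.1,"ax":0,"ay":0,"az":0},{"x":0,"y":0,"z":-0.063,"ax":0,"ay":0,"az":0},{"x":0,"y":0,"z":0,"ax":0,"ay":0,"az":0},{"x":0,"y":0,"z":0,"ax":0,"ay":0,"az":0},{"x":0,"y":0,"z":0,"ax":0,"ay":0,"az":0}]'
python3 -m handwheel '[{"x":0,"y":0,"z":0,"ax":0,"ay":0,"az":0},{"x":0,"y":0,"z":0,"ax":0,"ay":0,"az":0},{"x":0,"y":0,"z":0,"ax":0,"ay":0,"az":0},{"x":0,"y":0,"z":0,"ax":0,"ay":0,"az":0},{"x":0,"y":0,"z":0,"ax":0,"ay":0,"az":0},{"x":0,"y":0,"z":0,"ax":0,"ay":0,"az":0},{"x":0,"y":0,"z":0,"ax":0,"ay":0,"az":0},{"x":0,"y":0,"z":0,"ax":0,"ay":0,"az":0}]' -1
python3 -m handwheel '[{"x":0,"y":0,"z":0.08,"ax":0,"ay":0,"az":0},{"x":0,"y":0,"z":0.12,"ax":0,"ay":0,"az":0},{"x":0,"y":0,"z":0.15,"ax":0,"ay":0,"az":0},{"x":0,"y":0,"z":0.15,"ax":0,"ay":0,"az":0},{"x":-0.02,"y":0.08,"z":0,"ax":0,"ay":0,"az":0.038},{"x":-0.03,"y":0.14,"z":0,"ax":0,"ay":0,"az":0.038},{"x":-0.045,"y":0.18,"z":0,"ax":0,"ay":0,"az":0.038},{"x":-0.05,"y":0.2,"z":0,"ax":0,"ay":0,"az":0.038}]'
python3 -m handwheel '[{"x":-0.05,"y":0.2,"z":0,"ax":0,"ay":0,"az":0},{"x":-0.05,"y":0.2,"z":0,"ax":0,"ay":0,"az":0},{"x":-0.05,"y":0.2,"z":0,"ax":0,"ay":0,"az":0},{"x":-0.05,"y":0.2,"z":0,"ax":0,"ay":0,"az":0},{"x":-0.05,"y":0.17,"z":0,"ax":0,"ay":0,"az":0},{"x":-0.03,"y":0.1,"z":0,"ax":0,"ay":0,"az":0},{"x":-0.02,"y":0.065,"z":0,"ax":0,"ay":0,"az":0},{"x":0,"y":0,"z":0,"ax":0,"ay":0,"az":0}]'
python3 -m handwheel '[{"x":0,"y":0,"z":0,"ax":0,"ay":0,"az":0},{"x":0,"y":0,"z":0,"ax":0,"ay":0,"az":0},{"x":0,"y":0,"z":0,"ax":0,"ay":0,"az":0},{"x":0,"y":0,"z":0,"ax":0,"ay":0,"az":0},{"x":0,"y":0,"z":0,"ax":0,"ay":0,"az":0},{"x":0,"y":0,"z":0,"ax":0,"ay":0,"az":0},{"x":0,"y":0,"z":0,"ax":0,"ay":0,"az":0},{"x":0,"y":0,"z":0,"ax":0,"ay":0,"az":0}]'
python3 - 2>/dev/null <<'E'
from bench import arm
from h import *
wlook(arm,141,"pics/w6.png")
E
```

```text
clock: 20.45
position: [576.8, -363.9, 5.4]
ee_rot: [-0.683, 0.73, -0.001, 0.001]
contact_force: [0.3, -0.5, 0.7]
gripper_width: 85.6
grasp_force: 0.0
clock: 21.25
position: [575.9, -363.6, 4.8]
ee_rot: [-0.683, 0.731, -0.0, -0.0]
contact_force: [-1.3, 1.6, 5.6]
gripper_width: 53.4
grasp_force: 66.6
clock: 22.05
position: [545.5, -242.6, 102.9]
ee_rot: [0.765, -0.644, -0.001, 0.0]
contact_force: [0.4, 1.3, -4.4]
gripper_width: 53.4
grasp_force: 65.7
clock: 22.85
position: [486.0, -15.4, 103.7]
ee_rot: [0.766, -0.643, -0.0, 0.0]
contact_force: [-0.3, -0.6, -5.4]
gripper_width: 53.3
grasp_force: 65.6
clock: 23.65
position: [486.7, -16.5, 103.7]
ee_rot: [0.765, -0.644, -0.0, 0.0]
contact_force: [-0.2, 0.3, -4.6]
gripper_width: 53.3
grasp_force: 65.6
23.65 tcp [486.7 -16.5 103.7] yaw -1.3997 j [ 0.3   0.29 -0.5  -0.   -0.78 -0.13] w 53.3
29599 (array([505.10739136, -19.42140579]), [71.84642028808594, 102.66034698486328], np.float32(0.17586458))
```

View pics/w6.png

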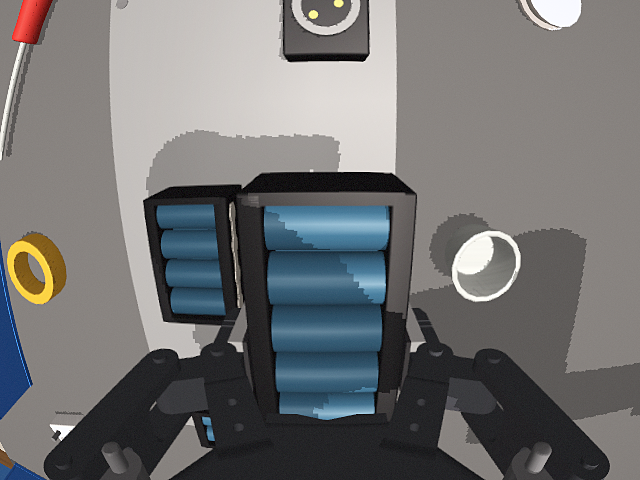

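The long brick is held level, in line with the socket at (325,20) and beside the medium brick at (190,250). The pot at (487,265) is clear. I'll lower it.

```bash
python3 -m handwheel '[{"x":0,"y":0.004,"z":-0.1,"ax":0,"ay":0,"az":0},{"x":0,"y":0,"z":-0.1,"ax":0,"ay":0,"az":0},{"x":0,"y":0,"z":-0.1,"ax":0,"ay":0,"az":0},{"x":0,"y":0,"z":-0.08,"ax":0,"ay":0,"az":0},{"x":0,"y":0,"z":-0.04,"ax":0,"ay":0,"az":0},{"x":0,"y":0,"z":-0.03,"ax":0,"ay":0,"az":0},{"x":0,"y":0,"z":-0.025,"ax":0,"ay":0,"az":0},{"x":0,"y":0,"z":0,"ax":0,"ay":0,"az":0}]'
python3 -m handwheel '[{"x":0,"y":0,"z":0,"ax":0,"ay":0,"az":0},{"x":0,"y":0,"z":0,"ax":0,"ay":0,"az":0},{"x":0,"y":0,"z":0,"ax":0,"ay":0,"az":0},{"x":0,"y":0,"z":0,"ax":0,"ay":0,"az":0},{"x":0,"y":0,"z":0,"ax":0,"ay":0,"az":0},{"x":0,"y":0,"z":0,"ax":0,"ay":0,"az":0},{"x":0,"y":0,"z":0,"ax":0,"ay":0,"az":0},{"x":0,"y":0,"z":0,"ax":0,"ay":0,"az":0}]'
```

```text
clock: 24.5
position: [487.3, -15.5, 9.1]
ee_rot: [0.765, -0.644, 0.0, -0.0]
contact_force: [-0.0, 2.2, -3.9]
gripper_width: 53.3
grasp_force: 65.6
clock: 25.3
position: [486.8, -15.7, 8.8]
ee_rot: [0.765, -0.644, 0.0, -0.0]
contact_force: [0.5, 0.8, -2.4]
gripper_width: 53.4
grasp_force: 65.6
```

```bash
python3 -m handwheel '[{"x":0,"y":0,"z":-0.001,"ax":0,"ay":0,"az":0},{"x":0,"y":0,"z":0,"ax":0,"ay":0,"az":0},{"x":0,"y":0,"z":0,"ax":0,"ay":0,"az":0},{"x":0,"y":0,"z":0,"ax":0,"ay":0,"az":0},{"x":0,"y":0,"z":0,"ax":0,"ay":0,"az":0},{"x":0,"y":0,"z":0,"ax":0,"ay":0,"az":0},{"x":0,"y":0,"z":0,"ax":0,"ay":0,"az":0},{"x":0,"y":0,"z":0,"ax":0,"ay":0,"az":0}]' 0.45
python3 -m handwheel '[{"x":0,"y":0,"z":0.05,"ax":0,"ay":0,"az":0},{"x":0,"y":0,"z":0.1,"ax":0,"ay":0,"az":0},{"x":0,"y":0,"z":0.15,"ax":0,"ay":0,"az":0},{"x":0,"y":0,"z":0.15,"ax":0,"ay":0,"az":0},{"x":0,"y":0,"z":0.1,"ax":0,"ay":0,"az":0},{"x":-0.01,"y":-0.08,"z":0,"ax":0,"ay":0,"az":0},{"x":-0.015,"y":-0.16,"z":0,"ax":0,"ay":0,"az":-0.0405},{"x":-0.025,"y":-0.2,"z":0,"ax":0,"ay":0,"az":-0.0405}]'
python3 -m handwheel '[{"x":-0.025,"y":-0.22,"z":0,"ax":0,"ay":0,"az":-0.0405},{"x":-0.025,"y":-0.22,"z":0,"ax":0,"ay":0,"az":-0.0405},{"x":-0.025,"y":-0.22,"z":0,"ax":0,"ay":0,"az":0},{"x":-0.02,"y":-0.22,"z":0,"ax":0,"ay":0,"az":0},{"x":-0.015,"y":-0.2,"z":0,"ax":0,"ay":0,"az":0},{"x":-0.01,"y":-0.12,"z":0,"ax":0,"ay":0,"az":0},{"x":0,"y":-0.08,"z":0,"ax":0,"ay":0,"az":0},{"x":0,"y":0,"z":0,"ax":0,"ay":0,"az":0}]' 1
python3 -m handwheel '[{"x":0,"y":0,"z":0,"ax":0,"ay":0,"az":0},{"x":0,"y":0,"z":0,"ax":0,"ay":0,"az":0},{"x":0,"y":0,"z":0,"ax":0,"ay":0,"az":0},{"x":0,"y":0,"z":0,"ax":0,"ay":0,"az":0},{"x":0,"y":0,"z":0,"ax":0,"ay":0,"az":0},{"x":0,"y":0,"z":0,"ax":0,"ay":0,"az":0},{"x":0,"y":0,"z":0,"ax":0,"ay":0,"az":0},{"x":0,"y":0,"z":0,"ax":0,"ay":0,"az":0}]'
python3 - 2>/dev/null <<'E'
from bench import arm
from h import *
wlook(arm,41,"pics/w7.png"); q=arm.camera_params("wrist"); print({k:np.round(v,4).tolist() for k,v in q.items()})
p=arm.camera_params("top"); im=arm.get_image("top")[:,:,::-1]; cv2.imwrite("pics/top3.png",im); im=im.astype(int)
blue=((im[:,:,0]-im[:,:,2])>25).astype(np.uint8)
w=toworld(p,blob(blue,(210,180,220,150)),45)
for n,m in dict(medium=(569,0),short=(540,145),long=(486,-15)).items():
    print(n,rect(w[(np.abs((w-m)@[.985,.171])<38)&(np.abs((w-m)@[-.171,.985])<68)]))
E
```

```text
clock: 26.1
position: [486.7, -15.7, 8.5]
ee_rot: [0.765, -0.644, -0.0, 0.0]
contact_force: [0.0, 0.4, 0.0]
gripper_width: 61.7
grasp_force: 0.0
clock: 26.9
position: [477.1, -103.9, 119.8]
ee_rot: [0.723, -0.691, 0.001, -0.001]
contact_force: [0.8, -0.2, 0.5]
gripper_width: 61.6
grasp_force: 0.0
clock: 27.7
position: [452.6, -361.2, 118.8]
ee_rot: [-0.676, 0.737, -0.0, 0.0]
contact_force: [-0.8, 0.4, 0.1]
gripper_width: 85.2
grasp_force: 0.0
clock: 28.5
position: [452.7, -359.7, 118.5]
ee_rot: [-0.677, 0.736, -0.0, 0.0]
contact_force: [-0.3, 0.3, 0.1]
gripper_width: 85.8
grasp_force: 0.0
28.5 tcp [ 452.7 -359.7  118.5] yaw 4.629 j [-0.39  0.41 -0.26 -0.   -0.9   0.31] w 85.8
{'K': [[371.6483, 0.0, 326.175], [0.0, 371.6483, 238.2811], [0.0, 0.0, 1.0]], 'position': [446.5093, -440.3236, 260.1986], 'orientation': [0.0407, 0.9864, 0.1593, 0.0067]}
medium (array([568.89471436,   0.86106491]), [38.550209045410156, 74.21478271484375], np.float32(0.18585934))
short (array([540.31671143, 145.50460815]), [34.618812561035156, 38.04191207885742], np.float32(-1.3988525))
long (array([487.47171021, -13.79431152]), [38.77083206176758, 114.0582046508789], np.float32(0.16558094))
```

View pics/w7.png

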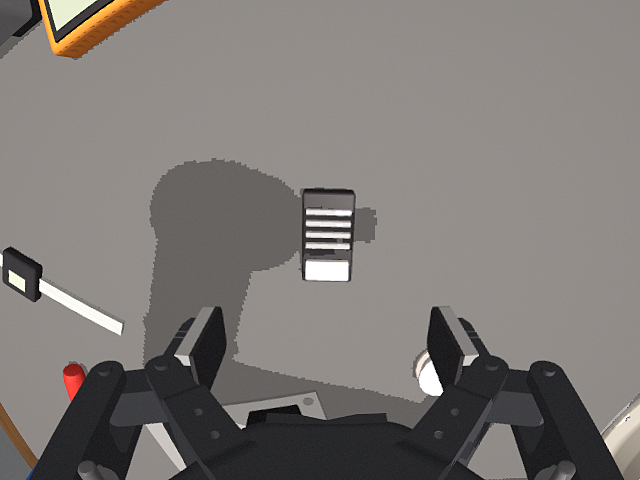

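The controller is centred between the fingers, its top face spanning about (304,193)–(354,193) to (303,281)–(352,281). The top camera puts the long brick at (487.5,-13.8) with yaw 0.166.

Run:
```python
from bench import arm
from h import *
p=arm.camera_params("wrist"); q=wristworld(p,[[304,193],[354,193],[352,281],[303,281]],16); print(q,q.mean(0),rect(q))
```

```text
[[ 465.37507156 -392.69119039]
 [ 432.00958008 -389.95087904]
 [ 437.26895065 -325.62134253]
 [ 472.62780502 -328.55708765]] [ 451.82035183 -359.2051249 ] (array([ 452.27807617, -359.25064087]), [35.48052215576172, 64.54411315917969], np.float32(-0.08283778))
```

```bash
python3 -m handwheel '[{"x":0,"y":0,"z":-0.15,"ax":0,"ay":0,"az":0},{"x":0,"y":0,"z":-0.15,"ax":0,"ay":0,"az":0},{"x":0,"y":0,"z":-0.13,"ax":0,"ay":0,"az":0},{"x":0,"y":0,"z":-0.1,"ax":0,"ay":0,"az":0},{"x":0,"y":0,"z":-0.046,"ax":0,"ay":0,"az":0},{"x":0,"y":0,"z":0,"ax":0,"ay":0,"az":0},{"x":0,"y":0,"z":0,"ax":0,"ay":0,"az":0},{"x":0,"y":0,"z":0,"ax":0,"ay":0,"az":0}]'
python3 -m handwheel '[{"x":0,"y":0,"z":0,"ax":0,"ay":0,"az":0},{"x":0,"y":0,"z":0,"ax":0,"ay":0,"az":0},{"x":0,"y":0,"z":0,"ax":0,"ay":0,"az":0},{"x":0,"y":0,"z":0,"ax":0,"ay":0,"az":0},{"x":0,"y":0,"z":0,"ax":0,"ay":0,"az":0},{"x":0,"y":0,"z":0,"ax":0,"ay":0,"az":0},{"x":0,"y":0,"z":0,"ax":0,"ay":0,"az":0},{"x":0,"y":0,"z":0,"ax":0,"ay":0,"az":0}]' -1
```

```text
clock: 29.4
position: [453.6, -360.2, 4.6]
ee_rot: [-0.677, 0.736, -0.001, 0.0]
contact_force: [0.2, 0.8, 0.5]
gripper_width: 85.4
grasp_force: 0.0
clock: 30.2
position: [453.3, -360.0, 4.0]
ee_rot: [-0.677, 0.736, -0.001, 0.0]
contact_force: [0.4, 0.8, 6.0]
gripper_width: 34.5
grasp_force: 60.7
```

```bash
python3 -m handwheel '[{"x":0,"y":0,"z":0.1,"ax":0,"ay":0,"az":0},{"x":0,"y":0,"z":0.15,"ax":0,"ay":0,"az":0},{"x":0,"y":0,"z":0.2,"ax":0,"ay":0,"az":0},{"x":0,"y":0,"z":0.15,"ax":0,"ay":0,"az":0},{"x":0.01,"y":0.08,"z":0.05,"ax":0,"ay":0,"az":0.04},{"x":0.015,"y":0.15,"z":0,"ax":0,"ay":0,"az":0.04},{"x":0.02,"y":0.2,"z":0,"ax":0,"ay":0,"az":0.04},{"x":0.02,"y":0.22,"z":0,"ax":0,"ay":0,"az":0.04}]'
python3 -m handwheel '[{"x":0.02,"y":0.22,"z":0,"ax":0,"ay":0,"az":0},{"x":0.02,"y":0.22,"z":0,"ax":0,"ay":0,"az":0},{"x":0.02,"y":0.22,"z":0,"ax":0,"ay":0,"az":0},{"x":0.02,"y":0.2,"z":0,"ax":0,"ay":0,"az":0},{"x":0.015,"y":0.14,"z":0,"ax":0,"ay":0,"az":0},{"x":0.01,"y":0.075,"z":0,"ax":0,"ay":0,"az":0},{"x":0,"y":0,"z":0,"ax":0,"ay":0,"az":0},{"x":0,"y":0,"z":0,"ax":0,"ay":0,"az":0}]'
python3 -m handwheel '[{"x":0,"y":0,"z":0,"ax":0,"ay":0,"az":0},{"x":0,"y":0,"z":0,"ax":0,"ay":0,"az":0},{"x":0,"y":0,"z":0,"ax":0,"ay":0,"az":0},{"x":0,"y":0,"z":0,"ax":0,"ay":0,"az":0},{"x":0,"y":0,"z":0,"ax":0,"ay":0,"az":0},{"x":0,"y":0,"z":0,"ax":0,"ay":0,"az":0},{"x":0,"y":0,"z":0,"ax":0,"ay":0,"az":0},{"x":0,"y":0,"z":0,"ax":0,"ay":0,"az":0}]'
python3 - 2>/dev/null <<'E'
from bench import arm
from h import *
wlook(arm,141,"pics/w8.png")
E
```

```text
clock: 31.0
position: [465.1, -228.7, 132.7]
ee_rot: [0.764, -0.645, -0.0, 0.0]
contact_force: [0.4, 0.8, -0.2]
gripper_width: 34.6
grasp_force: 60.2
clock: 31.8
position: [486.1, -14.7, 132.8]
ee_rot: [0.764, -0.645, -0.0, 0.0]
contact_force: [-0.0, -0.2, -0.6]
gripper_width: 34.3
grasp_force: 60.2
clock: 32.6
position: [486.7, -14.7, 133.3]
ee_rot: [0.764, -0.645, 0.0, -0.0]
contact_force: [0.9, 0.0, -2.3]
gripper_width: 34.5
grasp_force: 60.2
32.6 tcp [486.7 -14.7 133.3] yaw -1.4027 j [ 0.3   0.25 -0.46  0.   -0.86 -0.14] w 34.5
10011 (array([511.36761475, -14.17577362]), [70.44137573242188, 126.60054779052734], np.float32(0.17568856))
```

View pics/w8.png

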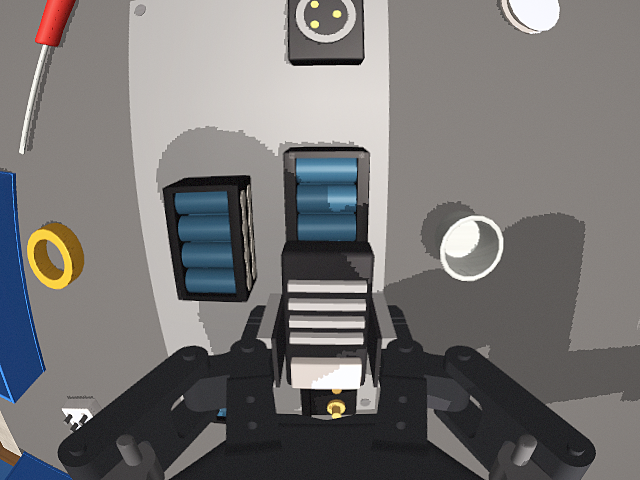

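The controller is held level over the long brick and aligned with it. I'll lower it.

```bash
python3 -m handwheel '[{"x":0.002,"y":0,"z":-0.1,"ax":0,"ay":0,"az":0},{"x":0,"y":0,"z":-0.1,"ax":0,"ay":0,"az":0},{"x":0,"y":0,"z":-0.1,"ax":0,"ay":0,"az":0},{"x":0,"y":0,"z":-0.06,"ax":0,"ay":0,"az":0},{"x":0,"y":0,"z":-0.03,"ax":0,"ay":0,"az":0},{"x":0,"y":0,"z":-0.02,"ax":0,"ay":0,"az":0},{"x":0,"y":0,"z":0,"ax":0,"ay":0,"az":0},{"x":0,"y":0,"z":0,"ax":0,"ay":0,"az":0}]'
python3 -m handwheel '[{"x":0,"y":0,"z":-0.003,"ax":0,"ay":0,"az":0},{"x":0,"y":0,"z":0,"ax":0,"ay":0,"az":0},{"x":0,"y":0,"z":0,"ax":0,"ay":0,"az":0},{"x":0,"y":0,"z":0,"ax":0,"ay":0,"az":0},{"x":0,"y":0,"z":0,"ax":0,"ay":0,"az":0},{"x":0,"y":0,"z":0,"ax":0,"ay":0,"az":0},{"x":0,"y":0,"z":0,"ax":0,"ay":0,"az":0},{"x":0,"y":0,"z":0,"ax":0,"ay":0,"az":0}]'
```

```text
clock: 33.45
position: [487.6, -14.6, 51.9]
ee_rot: [0.764, -0.645, 0.0, -0.0]
contact_force: [-0.3, 0.3, -0.4]
gripper_width: 33.9
grasp_force: 60.2
clock: 34.25
position: [487.1, -14.7, 50.7]
ee_rot: [0.764, -0.645, -0.0, 0.0]
contact_force: [-0.4, 0.6, -1.4]
gripper_width: 34.5
grasp_force: 60.2
```

Less than 1 mm remains, so I release, lift, back away and check.

```bash
python3 -m handwheel '[{"x":0,"y":0,"z":0,"ax":0,"ay":0,"az":0},{"x":0,"y":0,"z":0,"ax":0,"ay":0,"az":0},{"x":0,"y":0,"z":0,"ax":0,"ay":0,"az":0},{"x":0,"y":0,"z":0,"ax":0,"ay":0,"az":0},{"x":0,"y":0,"z":0,"ax":0,"ay":0,"az":0},{"x":0,"y":0,"z":0,"ax":0,"ay":0,"az":0},{"x":0,"y":0,"z":0,"ax":0,"ay":0,"az":0},{"x":0,"y":0,"z":0,"ax":0,"ay":0,"az":0}]' 0.3
python3 -m handwheel '[{"x":0,"y":0,"z":0.05,"ax":0,"ay":0,"az":0},{"x":0,"y":0,"z":0.1,"ax":0,"ay":0,"az":0},{"x":0,"y":0,"z":0.2,"ax":0,"ay":0,"az":0},{"x":0,"y":0,"z":0.2,"ax":0,"ay":0,"az":0},{"x":0,"y":0,"z":0.1,"ax":0,"ay":0,"az":0},{"x":0,"y":-0.1,"z":0,"ax":0,"ay":0,"az":0},{"x":0,"y":-0.2,"z":0,"ax":0,"ay":0,"az":0},{"x":0,"y":-0.2,"z":0,"ax":0,"ay":0,"az":0}]'
python3 -m handwheel '[{"x":0,"y":-0.2,"z":0,"ax":0,"ay":0,"az":0},{"x":0,"y":-0.2,"z":0,"ax":0,"ay":0,"az":0},{"x":0,"y":-0.2,"z":0,"ax":0,"ay":0,"az":0},{"x":0,"y":-0.2,"z":0,"ax":0,"ay":0,"az":0},{"x":0,"y":-0.2,"z":0,"ax":0,"ay":0,"az":0},{"x":0,"y":-0.1,"z":0,"ax":0,"ay":0,"az":0},{"x":0,"y":0,"z":0,"ax":0,"ay":0,"az":0},{"x":0,"y":0,"z":0,"ax":0,"ay":0,"az":0}]'
python3 - <<'E'
from bench import arm
from h import *
im=arm.get_image("top")[:,:,::-1]; p=arm.camera_params("top")
cv2.imwrite("pics/top4.png",cv2.resize(im[180:340,200:440],None,fx=3.3,fy=3.3,interpolation=cv2.INTER_CUBIC))
w=toworld(p,blob((im.min(2)>150).astype(np.uint8),(290,245,60,40)),66); print(rect(w))
E
```

```text
clock: 35.05
position: [487.1, -14.7, 50.7]
ee_rot: [0.764, -0.645, 0.0, -0.0]
contact_force: [-0.1, 0.1, 0.0]
gripper_width: 55.3
grasp_force: 0.0
clock: 35.85
position: [487.2, -115.3, 182.1]
ee_rot: [0.765, -0.644, 0.001, -0.001]
contact_force: [0.8, -0.0, -0.8]
gripper_width: 55.5
grasp_force: 0.0
clock: 36.65
position: [486.7, -334.8, 180.9]
ee_rot: [0.764, -0.646, -0.0, -0.0]
contact_force: [-0.1, 0.0, 0.1]
gripper_width: 55.3
grasp_force: 0.0
(array([520.93432617,  -9.06609344]), [68.6268539428711, 104.24520874023438], np.float32(-0.008304772))
```

View pics/top4.png

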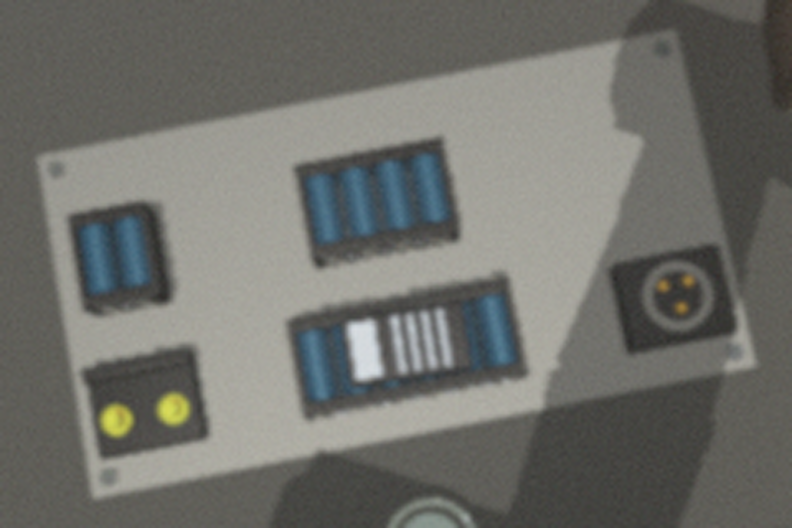

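The top view shows every part in place. The long brick is at crop (408,345) between the blocks, with the controller centred on it at (405,345). The medium brick is behind it at (378,200) and the short brick is behind the terminal at (120,257). I'm handing in.

```bash
python3 -c "
from bench import arm
print(arm.job_done())"
```

```text
the job is handed in; nothing more can be done
None
```

The pack is laid out on the board as asked and the job is handed in at about 37 s; the last camera view showed all four parts in place and released, though no verdict came back from the judge.

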